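# Sign out a combination lock: hang the tally, dial it open, present it

### The arm

A 7-joint arm with a two-finger parallel gripper is mounted at the origin on a cart in front of the work surface, level with it; the furniture and walls round the work are solid. World frame = base frame: x ahead of the robot, y to its left, z up, the work surface at z = 0. Lengths are in m, angles in rad, forces in N, time in s.
With the tool pointing down it reaches from about 0.4 to 0.85 m from the base axis. Payload 10.4 kg.
Tool frame: the origin (TCP) lies at the very end of the fingers, on their centre line; the grasp point (between the pads) lies 19 mm behind it; z points along the fingers, y is the direction in which the jaws open and shut (so a half turn about z gives the same grasp; the last joint's range is limited). The gripper opens to 85 mm and grips with 20 to 120 N. Pads are 22 mm wide; open, the fingers measure 114 mm over their backs; the gripper's body (76 mm by 85 mm) begins 54 mm behind the grasp point. The pads swing forward as they close: fully open they stand 13 mm farther back than shut.
Start: joints at [1.112, 0.332, -0.065, 1.46, 0.022, 1.35, -0.088], TCP at [0.264, -0.567, 0.231] pointing down, gripper open.
Joint ranges: [-2.6, 2.6], [-0.5, 2.12], [-1.47, 1.34], [0.16, 2.42], [-1.27, 4.41], [0.06, 2.06], [-2.6, 2.6]. Speed limits (rad/s): [2.22, 2.22, 2.79, 2.79, 3.14, 3.14, 3.14].

### API

Orientations are given as a unit quaternion [x, y, z, w].
In Python, from workcell import get_obs, camera, camera_info, hand_in gives the robot as it stands.
- The arm moves only by the tool move_arm, never from a script. Its argument "moves" is a list of rows, each a list of 3 entries, a list of its own where there are three numbers: the shift along the tool's x, y, z in units of 25 mm (1.0 is 25 mm), then the turn, a rotation vector about the tool's x, y, z in degrees, then the opening, from 0 (shut) to 1 (fully open). A call has 1 to 5 rows; each row shifts and turns the commanded pose from where the row before left it, along the tool's axes as they then stand; what a row does not reach is not made up. A row lasts 1/8 s, in which the tool goes at most 62.5 mm and 10.7 degrees, less where a joint would pass 70% of its speed; a pose out of reach is approached as far as the arm can. A call is refused whole if a number of a shift passes 1 or a number of a turn 10.7, either way. A call with a gripper value outside its range is refused whole. The fingers move at their own pace and stop on an object; "squeeze" is the grip in N (left out, the last holds). Time passes only in rows, so rows that do not move let the fingers close. It gives the time, the measured TCP pose, the force and the opening at its end, in the units of the state.
- get_obs(): the state, without advancing time (a new reading comes with each control period).
- camera(name): name is "scene" or "top" or "wrist"; returns the picture (480x640x3 uint8, red, green, blue); there is no depth.
- camera_info(name): a dict with "fx", "fy", "cx", "cy" (pixels), "D" ([k1, k2, p1, p2, k3] as OpenCV has them; the pictures are not rectified), "origin" and "rotation" of the camera in the world. Camera axes: x right, y down, z forward; pixel columns grow to the right and rows downward; lengths in m; the calibration is good to about 2 mm. A picture is of the moment at which its call begins: read the wrist's pose just before it. camera_info takes no time and is no camera call; for the wrist camera it gives the pose at the moment of the call.
- hand_in(): hands the job in, once; it reports no verdict.
The state is a dict: "clock": time; "joint_pos": joint angles; "joint_velocities": joint speeds; "tau": joint torques, N m; "position": TCP position; "ee_rot": TCP orientation; "ft_force": force on the tool from outside, world axes, zero at the start; "torque": the same for the moment, N m; "grip_width": opening from 0.0 (shut) to 1.0 (fully open).
Only numpy, scipy, OpenCV 4.12 (cv2) and the standard library are available. Lean on these libraries where they do the work, as an engineer would, in place of code of your own. Each camera call takes 0.05 s, during which the arm holds its last target. There are 200 camera calls.

### The job

Sign out the workshop's combination lock: take the wooden tally plate from its rack and hang it by its hole on the peg of the peg stand, and let go of it. Then turn the lock's dial, click by click, until its pointer stands at the white index mark, and pull the shackle up to its stop. Finish while still holding the open lock by its shackle, lifted well clear of its cradle (its underside at least 10 cm above the bench), level and still, with the tally left hanging and the small egg cup and the wooden rib left where they were.

Things in the scene. Friction and masses are not known exactly. Their poses are not given: they have to be found in the camera images.
- tally_hole (a point): Centre of the hole in the tally, a plywood plate 46 mm wide, 115 mm high and 6 mm thick (about 40 g) that stands upright in the slot of its rack. Axes: x is normal to the plate (the direction of the hole), y along its width, z up. The hole is round, 18 mm across, goes through the 6 mm, and its centre is 60 mm above the plate's lower edge and 55 mm below its upper edge.
- tally_top (a point): Point in the middle of the tally's thickness and width, 11 mm below its upper edge and 44 mm above the hole centre: the place to grip it, across the 6 mm thickness (along the tally's x).
- rack: Fixed wooden rack block that holds the tally: 50 (x) x 90 (y) x 42 mm high on a foot 74 x 104 x 8 mm; origin at the centre of its underside. A slot 7.5 mm wide and 47.5 mm long, 27 mm deep, open at the top: the tally's lowest 27 mm stand in it, its lower edge 15 mm above the bench.
- peg_stand: Fixed stand: wooden foot 110 x 100 x 18 mm, vertical steel post 16 mm across and 170 mm high at its centre, and one steel peg 8 mm across that leaves the post toward the stand's -x side and rises 10 degrees toward its free end. Origin at the centre of the underside, z up.
- peg_tip (a point): Centre of the peg's free end (axis of the peg; the round end reaches 4 mm further), 65 mm from the post's axis along the stand's -x and 176.5 mm above the bench. A tally hung on it stays where it is let go or slides a little toward the post.
- peg_root (a point): Where the peg's axis meets the post's axis, 165 mm above the bench. The post ends 5 mm above this point; nothing stands higher.
- cradle: Fixed wooden cradle for the lock; outside 84 (x) x 200 (y) mm with a 110 mm wide foot in the middle, walls 28 mm high, pocket 60 x 176 mm with its floor 10 mm above the bench. Origin at the centre of its underside.
- lock: The combination lock, a loose metal block 56 (x) x 172 (y) x 50 mm high that sits upright in the cradle (2 mm play all round), about 0.37 kg with its balance point nearly under the shackle. Origin at the centre of its underside. On its top: the dial 50 mm from the origin toward -y, and the shackle, centred 42 mm from the origin toward +y.
- index_mark (a point): The small white raised index mark on the lock's top, 29.5 mm from the dial's axis toward the lock's -y end.
- dial_grip (a point): Grip point on the dial's vertical axis, 80 mm above the lock's underside. The dial is a steel disc 48 mm across, 8 mm high, carrying an upright black bar 10 mm thick, 36 mm long and 31 mm high (58.5 to 89.5 mm above the lock's underside). The bar lies along this point's y axis and is gripped across its thickness (this point's x). The white pointer (on the disc's edge and a white line on top of the bar) is on the point's -y side.
- dial (a joint): Dial angle, rad, growing counter-clockwise seen from above. 0 = pointer at the index mark, the only position in which the shackle is free (within about 0.1 rad). A spring detent clicks every 24 degrees (0.419 rad; about 0.06 N m to leave a notch, and it pulls the dial into the nearest one), 0 is one of these notches. It starts 1 to 3 clicks away on the positive side, so it has to be turned clockwise by up to 1.26 rad. Stops at -1.0 and 2.2.
- shackle_grip (a point): Centre of the shackle's straight cross bar, 10 mm thick (x), 42 mm long (y), 12 mm high, 91 mm above the lock's underside when shut. Grip it across its thickness (along the lock's x). Two round legs 10 mm across and 32 mm apart (along y) carry it; the space under the bar is 35 mm high when shut.
- shackle (a joint): How far the shackle is pulled out of the lock, m: 0 shut, 0.024 at its upper stop (open). About 1.5 N of friction, no spring. With the dial anywhere but at 0 it is blocked 2 to 3 mm up, and pulling it lifts the whole lock. When it has reached its stop, further lifting raises the lock, which hangs from the shackle.
- egg_cup: Small white porcelain cup, 48 mm across and 42 mm high, a bystander; origin at the centre of its underside.
- wood_rib: Kidney-shaped flat wooden rib, 41 x 94 x 6 mm, a bystander; origin at the centre of its underside.
Things that resemble listed ones, but are neither listed nor needed, are in the scene too. Leave any orange look-alike of the part that bears tally_hole alone.

How it is judged:
By the outcome, as a careful person would: the job done as asked, in the order asked, and still so for the second after the job is handed in, while the arm keeps its last pose, push and grip.
It also fails if it takes over 64 s, if anything falls off the work surface, if the arm or the gripper's body presses on something with over 40 N, if the wrist force passes 120 N, or if a joint passes its speed limit or range.

## Working session

There is one attempt and no reset: what is moved stays moved. The work goes in short steps, Python scripts to look and compute and a tool call to move; the robot and the scene stay as the last step left them, time stands still between calls to the robot, and variables do not carry over. Pictures are saved under pics/ and viewed, about 8 in all and at most 12, crops included, and the job is handed in when it is done.

Besides the shell and the picture viewer there is one more tool, called as name(argument=value, ...) on one line, values as JSON. move_arm: Moves the arm, as the interface text tells. Its arguments: {"type":"object","properties":{"moves":{"type":"array","items":{"type":"array"}},"squeeze":{"type":"number"}},"required":["moves"]}

```bash
ls; mkdir -p pics; python3 - <<'E'
from workcell import *
import cv2
o=get_obs(); print({k:(o[k]) for k in ('clock','position','ee_rot','grip_width','ft_force')})
for n in("scene","top","wrist"):
    i=camera_info(n); print(n,{k:(v if not hasattr(v,'round') else v.round(4).tolist()) for k,v in i.items()})
    im=camera(n); cv2.imwrite(f"pics/{n}0.png",im[...,::-1])
E
```

```text
pics
{'clock': 0.0, 'position': array([ 0.26370779, -0.56623716,  0.23050771]), 'ee_rot': array([ 9.76346255e-01,  2.16211673e-01, -1.73451372e-04, -6.88101683e-04]), 'grip_width': 1.0024267951628614, 'ft_force': array([-0.19971641, -0.33165955,  0.0024848 ])}
scene {'fx': 520.2267552310651, 'fy': 520.2267552310651, 'cx': 319.61203379315634, 'cy': 241.03978989403373, 'D': [-0.078, 0.0, 0.0, 0.0, 0.0], 'origin': [0.0245, 0.3342, 0.716], 'rotation': [-0.378, 0.8255, -0.3854, 0.1649]}
top {'fx': 556.2089298919998, 'fy': 556.2089298919998, 'cx': 314.11241305558167, 'cy': 233.62514908601702, 'D': [-0.0245, 0.0, 0.0, 0.0, 0.0], 'origin': [0.3801, -0.1007, 1.064], 'rotation': [0.7135, -0.696, 0.0587, -0.0559]}
wrist {'fx': 348.0942282896533, 'fy': 348.0942282896533, 'cx': 325.25546763526523, 'cy': 234.21164138175652, 'D': [-0.002, 0.0, 0.0, 0.0, 0.0], 'origin': [0.3252, -0.5389, 0.3732], 'rotation': [0.8361, -0.5326, -0.0716, 0.1108]}
```

View pics/top0.png

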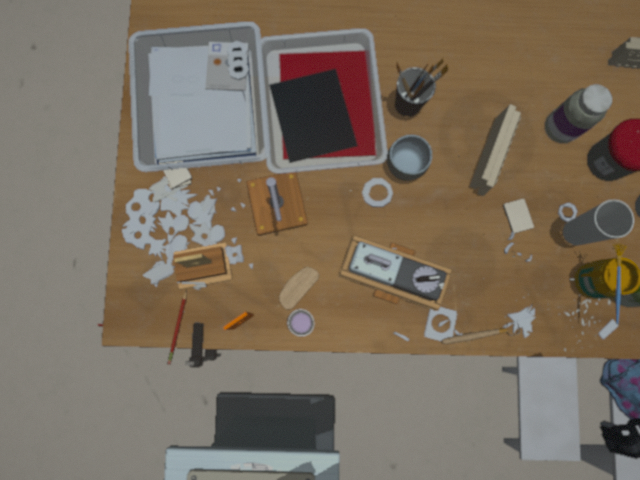

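View pics/scene0.png

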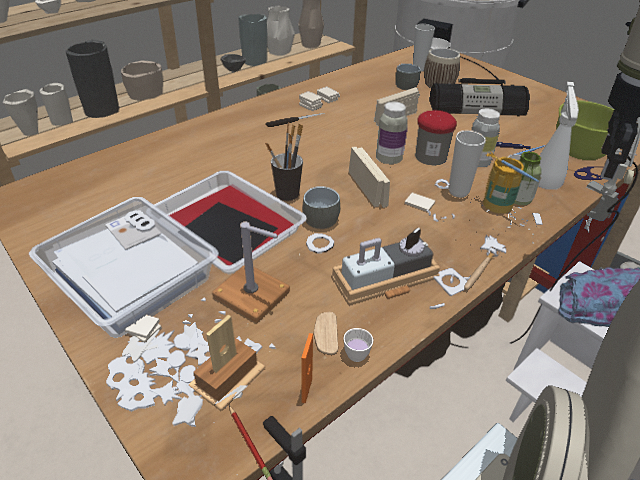

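Top: rack with tally at (203,265), peg stand at (277,203) with its peg pointing down-ish in the image, lock in cradle at (395,270) with its dial to the right, egg cup at (300,321), rib at (299,287), orange look-alike at (238,320). Next I'll enlarge for pixel picking.

```bash
cat > h.py <<'E'
import numpy as np, cv2
from scipy.spatial.transform import Rotation as R
from workcell import *
def ray(info,uv):
    K=np.array([[info['fx'],0,info['cx']],[0,info['fy'],info['cy']],[0,0,1]])
    p=cv2.undistortPoints(np.array([[uv]],float),K,np.array(info['D'],float))[0,0]
    rot=np.array(info['rotation'],float)
    M=R.from_quat(rot) if rot.size==4 else R.from_matrix(rot)
    d=M.apply([p[0],p[1],1.]); return np.array(info['origin'],float),d/np.linalg.norm(d)
def plane(info,uv,z):
    o,d=ray(info,uv); return o+d*(z-o[2])/d[2]
def tri(obs):
    A=np.zeros((3,3));b=np.zeros(3)
    for info,uv in obs:
        o,d=ray(info,uv);P=np.eye(3)-np.outer(d,d);A+=P;b+=P@o
    x=np.linalg.solve(A,b)
    return x,[float(np.linalg.norm((np.eye(3)-np.outer(d,d))@(x-o))) for o,d in (ray(*q) for q in obs)]
def proj(info,p):
    K=np.array([[info['fx'],0,info['cx']],[0,info['fy'],info['cy']],[0,0,1]])
    M=R.from_quat(info['rotation']).inv(); t=-M.apply(info['origin'])
    return cv2.projectPoints(np.array([p],float),M.as_rotvec(),t,K,np.array(info['D'],float))[0].ravel()
E
python3 - <<'E'
import cv2,numpy as np
t=cv2.imread('pics/top0.png');s=cv2.imread('pics/scene0.png')
def crop(im,x,y,w,h,f): return cv2.resize(im[y:y+h,x:x+w],None,fx=f,fy=f,interpolation=cv2.INTER_CUBIC)
a=crop(t,160,165,150,150,4)[:300*2]   # rack+stand
b=crop(t,330,225,133,100,6)
cv2.imwrite('pics/m1.png',crop(t,160,165,150,130,5)[:600,:750])
cv2.imwrite('pics/m2.png',crop(t,335,230,130,85,6))
cv2.imwrite('pics/m3.png',crop(s,180,210,260,200,3))
E
```

```text
(no output)
```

View pics/m1.png

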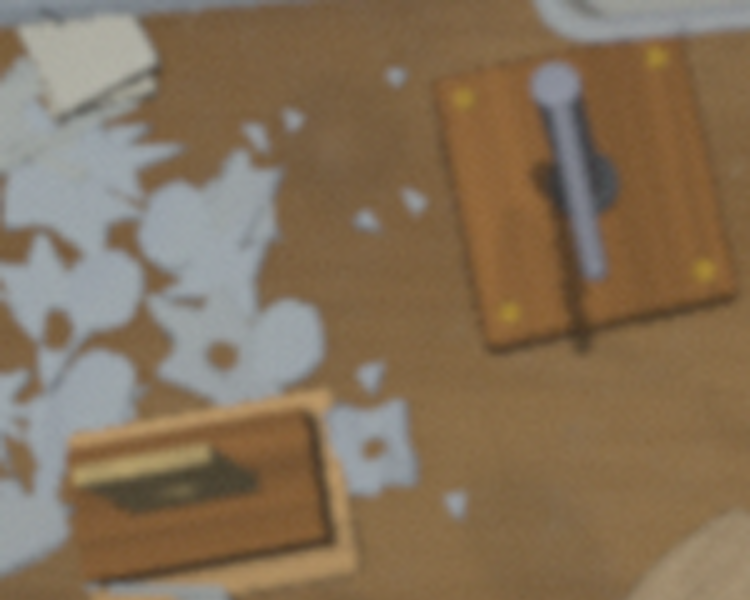

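View pics/m3.png

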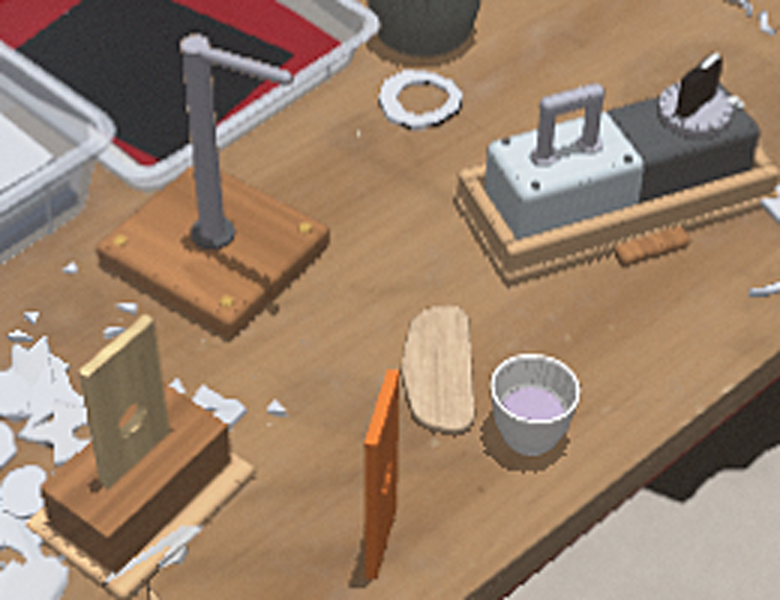

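m1 shows the tally's top edge from (72,475) to (212,453), the post top at (556,85) and the peg end at (594,272). m3 shows the tally top at about (118,346), the post top at (195,43), the peg end at (287,77) and the shackle and dial at upper right.

View pics/m2.png

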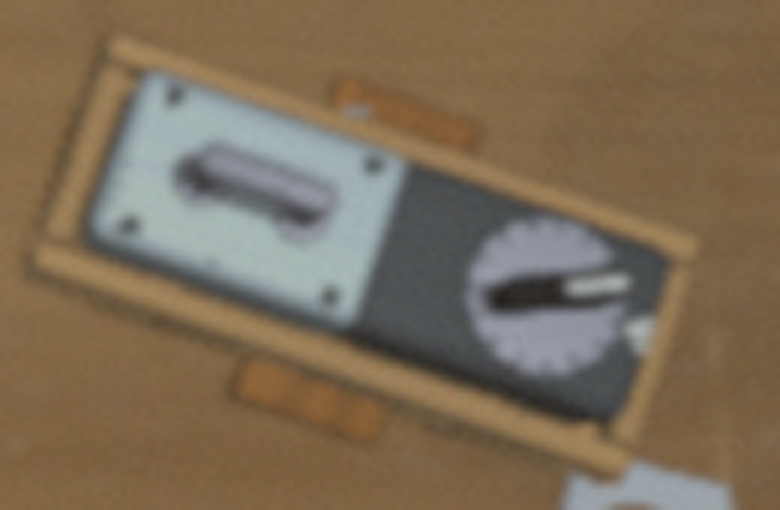

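```bash
python3 - <<'E'
from h import *
T=camera_info('top');S=camera_info('scene')
m1=lambda u,v:(160+(u+.5)/5-.5,165+(v+.5)/5-.5)
m3=lambda u,v:(180+(u+.5)/3-.5,210+(v+.5)/3-.5)
for n,a,b in [('tally top',(144,465),(118,346)),('post top',(556,85),(195,43)),('peg end',(594,272),(287,77))]:
    x,e=tri([(T,m1(*a)),(S,m3(*b))]); print(n,x.round(4),np.round(e,4))
print('tally edge @.130',plane(T,m1(75,477),.13).round(4),plane(T,m1(213,453),.13).round(4))
print('post@.17',plane(T,m1(556,85),.17),'pegend',plane(T,m1(594,272),.177))
rc=[(82,437),(328,395),(355,565)]
print('foot corners',[plane(T,m1(*c),.008).round(4).tolist() for c in rc])
print('block corners',[plane(T,m1(*c),.05).round(4).tolist() for c in [(305,410),(330,545),(90,580)]])
print('stand foot',[plane(T,m1(*c),.018).round(4).tolist() for c in [(437,80),(683,38),(735,293),(490,350)]])
E
```

```text
tally top [0.4866 0.1089 0.1295] [0. 0.]
post top [ 0.6116 -0.0287  0.1711] [0.0002 0.0002]
peg end [ 0.5474 -0.0441  0.1792] [0. 0.]
tally edge @.130 [0.4819 0.1318 0.13  ] [0.4912 0.0857 0.13  ]
post@.17 [ 0.61175558 -0.02875435  0.17      ] pegend [ 0.54783826 -0.04396402  0.177     ]
foot corners [[0.5106, 0.1605, 0.008], [0.5292, 0.0672, 0.008], [0.4643, 0.0537, 0.008]]
block corners [[0.5175, 0.0687, 0.05], [0.468, 0.057, 0.05], [0.453, 0.1439, 0.05]]
stand foot [[0.652, 0.0296, 0.018], [0.6712, -0.0651, 0.018], [0.5711, -0.0879, 0.018], [0.5467, 0.0047, 0.018]]
```

m2 shows the shackle bar centred near (262,183), the dial disc near (545,297), the bar top from (487,298) to (632,280) with its white end at the right, and the index mark at (642,333). The dial is about one click CCW.

```bash
python3 - <<'E'
from h import *
T=camera_info('top');S=camera_info('scene')
m2=lambda u,v:(335+(u+.5)/6-.5,230+(v+.5)/6-.5)
m3=lambda u,v:(180+(u+.5)/3-.5,210+(v+.5)/3-.5)
for n,a,b in [('shackle top c',(268,172),(572,93)),('dialbar ptr end top',(630,281),(716,58)),('dialbar back end',(488,296),(686,70))]:
    x,e=tri([(T,m2(*a)),(S,m3(*b))]); print(n,x.round(4),np.round(e,4))
P=lambda u,v,z:plane(T,m2(u,v),z)[:2]
print('shackle ends@.107',P(205,155,.107),P(335,190,.107))
a,b=P(488,296,.0995),P(631,281,.0995);c=(a+b)/2;print('bar',a,b,c,np.degrees(np.arctan2(*(b-a)[::-1])))
d=P(546,297,.0665);i=P(645,334,.063);print('disc',d,'index',i,'ang',np.degrees(np.arctan2(*(i-d)[::-1])))
sh=P(268,172,.107);print('sh',sh,'line sh->disc',np.degrees(np.arctan2(*(d-sh)[::-1])),np.linalg.norm(d-sh))
C=[P(*p,.028) for p in [(113,42),(697,245),(620,470),(38,258)]];print(np.round(C,4).tolist(),np.mean(C,0),[np.degrees(np.arctan2(*(v)[::-1])) for v in (C[1]-C[0],C[2]-C[3])])
E
```

```text
shackle top c [ 0.4958 -0.2169  0.107 ] [0.0007 0.0007]
dialbar ptr end top [ 0.4688 -0.3233  0.0954] [0.0005 0.0005]
dialbar back end [ 0.4607 -0.2792  0.1143] [0.001 0.001]
shackle ends@.107 [ 0.50085735 -0.19825306] [ 0.49162032 -0.23589506]
bar [ 0.46272235 -0.28141723] [ 0.4680762  -0.32301724] [ 0.46539927 -0.30221723] -82.66644029537393
disc [ 0.4656692  -0.30501858] index [ 0.45556805 -0.33547069] ang -108.3509986059206
sh [ 0.49636734 -0.21650539] line sh->disc -109.12756980132883 0.09368543818888228
[[0.5459, -0.177], [0.4863, -0.3603], [0.4161, -0.3354], [0.4773, -0.1546]] [ 0.48138742 -0.25684852] [np.float64(-107.99761087069562), np.float64(-108.69177217867141)]
```

move_arm(moves=[[[0,0,-1],[0,0,-10.7],1],[[0,0,-0.6],[0,0,-10.7],1],[[0,-1,0],[0,0,-10.7],1],[[0,-1,0],[0,0,-10.7],1]], squeeze=40)

```text
clock: 0.65
position: [0.2247, -0.5351, 0.271]
ee_rot: [0.828, 0.56, 0.0, -0.0]
ft_force: [1.3, 0.7, 0.1]
grip_width: 0.997
```

move_arm(moves=[[[0.8,1,0],[0,0,-10.7],1],[[1,1,0],[0,0,-10.7],1],[[1,1,0],[0,0,-10.7],1],[[1,1,0],[0,0,-1.2],1],[[1,1,0],[0,0,0],1]])

```text
clock: 1.27
position: [0.3509, -0.4233, 0.271]
ee_rot: [0.635, 0.772, 0.0, -0.0]
ft_force: [0.4, -0.1, 0.1]
grip_width: 0.997
```

move_arm(moves=[[[1,1,0],[0,0,0],1],[[1,1,0],[0,0,0],1],[[1,1,0],[0,0,0],1],[[1,1,0],[0,0,0],1],[[1,1,0],[0,0,0],1]])

```text
clock: 1.9
position: [0.4495, -0.2766, 0.2712]
ee_rot: [0.636, 0.772, -0.0, -0.0]
ft_force: [0.7, -1.3, 0.6]
grip_width: 1.0
```

move_arm(moves=[[[1,0.6,0],[0,0,0],1],[[1,0.5,0],[0,0,0],1],[[1,0.5,0],[0,0,0],1],[[1,0.5,0],[0,0,0],1],[[1,0.5,0],[0,0,0],1]])

```text
clock: 2.52
position: [0.4889, -0.1416, 0.2712]
ee_rot: [0.636, 0.772, -0.0, -0.0]
ft_force: [0.5, -0.1, -1.0]
grip_width: 0.999
```

```bash
cat >> h.py <<'E'
def go(target,yaw):
    "moves (units of 25 mm, tool axes after the turn; deg) to bring TCP to target with tool y at yaw (deg, mod 180), tool down"
    o=get_obs();M=R.from_quat(o['ee_rot']).as_matrix()
    cur=np.degrees(np.arctan2(M[1,1],M[0,1])); dy=(yaw-cur+90)%180-90
    y=np.radians(cur+dy); Y=np.array([np.cos(y),np.sin(y),0]);Z=np.array([0,0,-1.]);X=np.cross(Y,Z)
    d=(np.array(target)-o['position'])/.025
    print('t',round(o['clock'],2),'pos',o['position'].round(4),'yaw',cur.round(2),'tilt',np.degrees(np.arccos(-M[2,2])).round(2),'| shift',np.round([d@X,d@Y,d@Z],2),'turn z',round(-dy,2),'w',round(o['grip_width'],3),'F',np.round(o['ft_force'],1))
E
python3 -c "
from h import *
go([.4866,.1089,.25],11.4)"
```

```text
t 2.52 pos [ 0.4889 -0.1416  0.2712] yaw 11.07 tilt 0.01 | shift [9.84 1.89 0.85] turn z -0.33 w 0.999 F [ 0.5 -0.1 -1. ]
```

move_arm(moves=[[[1,0.4,0],[0,0,0],1],[[1,0.4,0],[0,0,0],1],[[1,0.4,0],[0,0,0],1],[[1,0.4,0],[0,0,0],1],[[1,0.2,0],[0,0,0],1]])

```text
clock: 3.15
position: [0.509, -0.0102, 0.2711]
ee_rot: [0.636, 0.772, -0.0, -0.0]
ft_force: [-0.1, 0.2, -1.2]
grip_width: 1.001
```

move_arm(moves=[[[0.8,0,0.5],[0,0,-0.3],1],[[0,0,0],[0,0,0],1],[[0,0,0],[0,0,0],1]])

```text
clock: 3.52
position: [0.5051, 0.0074, 0.2585]
ee_rot: [0.634, 0.773, -0.0, 0.0]
ft_force: [-0.5, -0.5, -0.5]
grip_width: 1.0
```

```bash
python3 -c "
from h import *
go([.4866,.1089,.25],11.4)
i=camera_info('wrist');im=camera('wrist')
import json;json.dump({k:np.array(v).tolist() for k,v in i.items()},open('w1.json','w'))
cv2.imwrite('pics/w1.png',im[...,::-1])
print(i['origin'],proj(i,[.4866,.1089,.13]))"
```

```text
t 3.52 pos [0.5051 0.0074 0.2585] yaw 11.31 tilt 0.04 | shift [4.13 0.08 0.34] turn z -0.09 w 1.0 F [-0.5 -0.5 -0.5]
[0.49381469 0.07179192 0.40109086] [325.84401753  85.89880526]
```

View pics/w1.png

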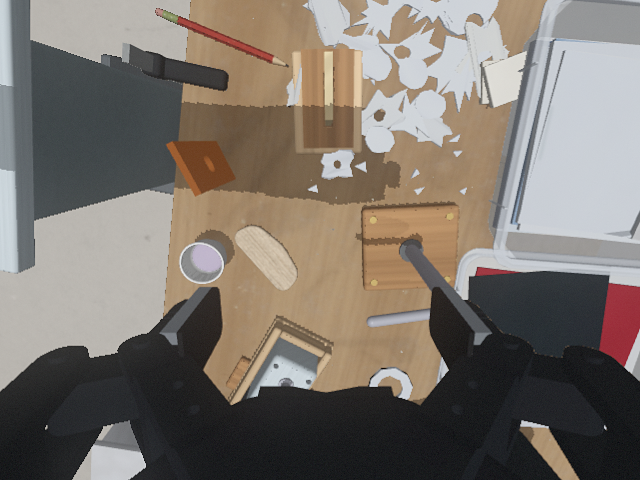

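The wrist view shows the tally's top edge at about (329,52–126), the peg end at (369,322) and the post foot at (410,243). I'll take the strip's edges numerically.

```bash
python3 - <<'E'
from h import *
import json
i=json.load(open('w1.json'))
im=cv2.imread('pics/w1.png')
hsv=cv2.cvtColor(im,cv2.COLOR_BGR2HSV)
for r in (56,65,75,85,95,105,115,123): print(r,[tuple(int(v) for v in im[r,c]) [2] for c in range(316,344)])
for p in ([.4819,.1318,.13],[.4912,.0857,.13],[.5485,-.0437,.1765],[.6116,-.0287,.17]): print(proj(i,p).round(1))
for u,v in [(328.5,60),(328.5,115)]: print(plane(i,(u,v),.13).round(4))
e=plane(i,(369,322),.1765);print('peg end from wrist',e)
E
```

```text
56 [165, 175, 179, 177, 177, 175, 172, 181, 208, 225, 223, 219, 217, 215, 214, 215, 207, 158, 163, 163, 163, 166, 168, 177, 182, 184, 185, 185]
65 [166, 174, 180, 179, 178, 176, 175, 178, 200, 215, 213, 213, 214, 213, 212, 215, 208, 158, 163, 163, 165, 170, 177, 182, 183, 183, 185, 186]
75 [165, 172, 178, 180, 178, 175, 169, 138, 163, 225, 223, 222, 223, 223, 225, 227, 215, 129, 162, 163, 164, 170, 177, 180, 183, 185, 186, 187]
85 [167, 172, 180, 181, 179, 176, 170, 152, 178, 226, 222, 220, 220, 218, 218, 220, 209, 119, 162, 161, 162, 168, 175, 181, 181, 185, 187, 187]
95 [167, 172, 179, 181, 180, 176, 171, 141, 156, 224, 219, 220, 218, 218, 218, 220, 210, 143, 159, 160, 164, 168, 175, 179, 181, 184, 187, 188]
105 [160, 162, 170, 176, 183, 179, 173, 153, 122, 152, 147, 164, 207, 196, 147, 149, 145, 114, 120, 155, 156, 159, 166, 173, 184, 186, 190, 179]
115 [116, 116, 122, 126, 125, 122, 119, 110, 117, 148, 151, 151, 150, 152, 152, 152, 148, 115, 108, 113, 117, 120, 121, 124, 125, 129, 129, 132]
123 [116, 115, 122, 125, 123, 122, 120, 116, 111, 110, 101, 101, 103, 103, 103, 99, 97, 105, 111, 111, 117, 119, 122, 125, 125, 128, 130, 132]
[325.7  50.3]
[325.8 120.2]
[368.7 319.4]
[456.3 312.2]
[0.4851 0.126  0.13  ]
[0.4925 0.0897 0.13  ]
peg end from wrist [ 0.5491769  -0.04565794  0.1765    ]
```

move_arm(moves=[[[1,0.1,0],[0,0,0],1],[[1,0,0],[0,0,0],1],[[1,0,0],[0,0,0],1],[[1,0,0.5],[0,0,0],1],[[0.1,0,1],[0,0,0],1]])

```text
clock: 4.2
position: [0.488, 0.1106, 0.2219]
ee_rot: [0.633, 0.774, 0.001, 0.001]
ft_force: [-0.4, -0.9, -1.2]
grip_width: 0.997
```

move_arm(moves=[[[0,0,1],[0,0,0],1],[[0,0,1],[0,0,0],1],[[0,0,1],[0,0,0],1],[[0,0,1],[0,0,0],1],[[0,0,0],[0,0,0],1]])

```text
clock: 4.82
position: [0.4867, 0.1083, 0.1201]
ee_rot: [0.634, 0.773, -0.001, -0.001]
ft_force: [-0.4, 0.7, 1.3]
grip_width: 1.001
```

```bash
python3 -c "
from h import *
go([.4874,.1083,.1],11.3)"
```

```text
t 4.83 pos [0.4867 0.1083 0.1201] yaw 11.3 tilt 0.17 | shift [-0.    0.03  0.8 ] turn z -0.0 w 1.001 F [-0.4  0.7  1.3]
```

move_arm(moves=[[[0,0,0.8],[0,0,0],1],[[0,0,0],[0,0,0],0.5],[[0,0,0],[0,0,0],0.2],[[0,0,0],[0,0,0],0.1],[[0,0,0],[0,0,0],0]], squeeze=40)

```text
clock: 5.45
position: [0.4878, 0.1094, 0.1018]
ee_rot: [0.634, 0.774, 0.0, 0.0]
ft_force: [-0.7, 0.6, -0.1]
grip_width: 0.143
```

move_arm(moves=[[[0,0,0],[0,0,0],0],[[0,0,0],[0,0,0],0],[[0,0,0],[0,0,0],0],[[0,0,0],[0,0,0],0]])

```text
clock: 5.95
position: [0.4877, 0.1094, 0.1018]
ee_rot: [0.634, 0.774, 0.0, 0.0]
ft_force: [-1.8, -0.4, 5.9]
grip_width: 0.063
```

move_arm(moves=[[[0,0,-0.5],[0,0,0],0],[[0,0,-0.9],[0,0,0],0],[[0,0,-1],[0,0,0],0],[[0,0,-1],[0,0,0],0],[[0,0,-0.8],[0,0,0],0]])

```text
clock: 6.58
position: [0.4876, 0.1097, 0.208]
ee_rot: [0.633, 0.774, 0.0, 0.0]
ft_force: [-0.1, 0.5, -0.8]
grip_width: 0.062
```

```bash
python3 -c "
from h import *
go([.5196,-.0515,.207],13.5)"
```

```text
t 6.58 pos [0.4876 0.1097 0.208 ] yaw 11.39 tilt 0.07 | shift [-6.57 -0.26  0.04] turn z -2.11 w 0.062 F [-0.1  0.5 -0.8]
```

move_arm(moves=[[[-1,0,0],[0,0,-2.1],0],[[-1.0,-0.1,0],[0,0,0],0],[[-1,-0.1,0],[0,0,0],0],[[-1,-0.1,0],[0,0,0],0],[[-1,0,0],[0,0,0],0]])

```text
clock: 7.2
position: [0.5084, -0.0148, 0.207]
ee_rot: [0.619, 0.785, 0.0, 0.0]
ft_force: [0.5, -0.5, -0.0]
grip_width: 0.063
```

move_arm(moves=[[[-1,0,0],[0,0,0],0],[[-0.6,0,0],[0,0,0],0],[[0,0,0],[0,0,0],0],[[0,0,0],[0,0,0],0]])

```text
clock: 7.7
position: [0.5176, -0.0518, 0.2065]
ee_rot: [0.619, 0.786, 0.0, -0.0]
ft_force: [0.4, 0.5, 0.3]
grip_width: 0.063
```

```bash
python3 - <<'E'
from h import *
go([.5196,-.0515,.207],13.5)
S=camera_info('scene');s=camera('scene');w=camera('wrist');i=camera_info('wrist')
cv2.imwrite('pics/s2.png',s[...,::-1]);cv2.imwrite('pics/w2.png',w[...,::-1])
import json;json.dump({k:np.array(v).tolist() for k,v in i.items()},open('w2.json','w'))
f=lambda im,x,y,W,H,k:cv2.resize(im[y:y+H,x:x+W],None,fx=k,fy=k,interpolation=cv2.INTER_CUBIC)
h=proj(S,[.5196,-.0515,.18]);print(h,proj(i,[.5488,-.0445,.1765]))
x,y=int(h[0])-50,int(h[1])-62;print(x,y)
a=f(s,x,y,100,150,4);b=f(w,220,260,200,150,2)
b=cv2.copyMakeBorder(b,0,300,0,0,cv2.BORDER_CONSTANT)
cv2.imwrite('pics/m4.png',np.hstack([a,b])[...,::-1])
E
```

```text
t 7.7 pos [ 0.5176 -0.0518  0.2065] yaw 13.55 tilt 0.02 | shift [-0.01  0.08 -0.02] turn z 0.05 w 0.063 F [0.4 0.5 0.3]
[289.77640546 241.62888498] [383.18219711 268.78919739]
239 179
```

View pics/m4.png

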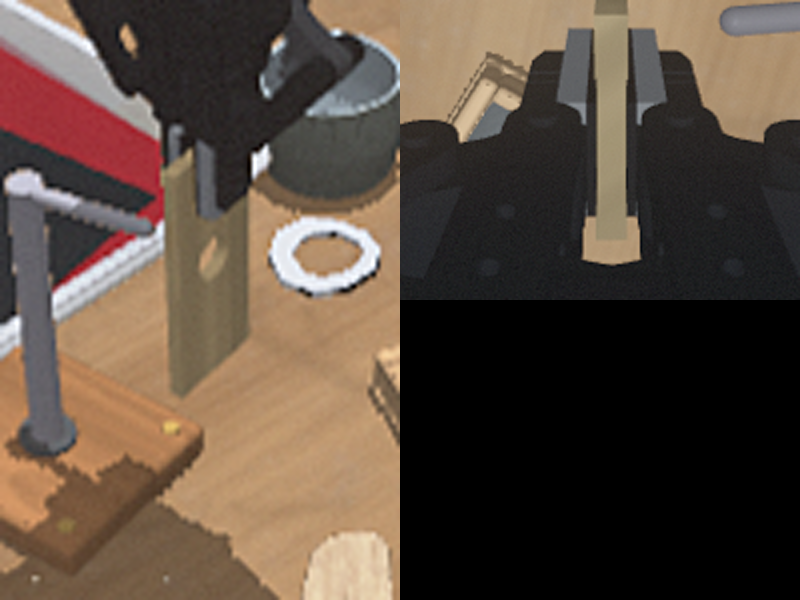

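The mosaic shows the hole at about scene pixel (292,243), the peg end at (276.5,236), and the wrist view's peg end at column 380, row 269, as predicted.

```bash
python3 - <<'E'
from h import *
import json
S=camera_info('scene');W=json.load(open('w2.json'))
c=np.cos(np.radians(13.5));s=np.sin(np.radians(13.5));n=np.array([c,s,0]);l=np.array([-s,c,0])
def onplane(uv,p0):
    o,d=ray(S,uv);return o+d*(n@(p0-o))/(n@d)
tcp=np.array([.5176,-.0518,.2065])
m=lambda u,v:(239+(u+.5)/4-.5,179+(v+.5)/4-.5)
h=onplane(m(212,257),tcp-n*.003);print('hole front',h.round(4),'lateral',((h-tcp)@l).round(4))
print('proj expected hole front',(proj(S,tcp-n*.003-[0,0,.0268])).round(1),'seen',m(212,257))
print('expected peg end',proj(S,[.545,-.0454,.1772]).round(1),'seen',m(152,229))
x,e=tri([(S,m(150,229)),(W,(381,269.5))]);print('peg end',x.round(4),np.round(e,4))
print('lateral peg end vs tcp',((x-tcp)@l).round(4))
E
```

```text
hole front [ 0.5143 -0.051   0.1811] lateral 0.0015
proj expected hole front [292.2 243.1] seen (291.625, 242.875)
expected peg end [277.  236.7] seen (276.625, 235.875)
peg end [ 0.5474 -0.0452  0.1773] [0.0003 0.0003]
lateral peg end vs tcp -0.0005
```

move_arm(moves=[[[0,0.3,0.14],[0,0,0],0],[[0,0.4,0],[0,0,0],0],[[0,0.3,0],[0,0,0],0],[[0,0.3,0.03],[0,0,0],0],[[0,0,0],[0,0,0],0]])

```text
clock: 8.43
position: [0.5497, -0.0451, 0.2018]
ee_rot: [0.619, 0.785, 0.0, -0.0]
ft_force: [-0.1, -0.1, -0.8]
grip_width: 0.065
```

move_arm(moves=[[[0,0.3,0.05],[0,0,0],0],[[0,0.3,0.05],[0,0,0],0],[[0,0.3,0.05],[0,0,0],0],[[0,0.25,0.05],[0,0,0],0],[[0,0,0],[0,0,0],0]])

```text
clock: 9.05
position: [0.5775, -0.0384, 0.1968]
ee_rot: [0.619, 0.785, 0.0, -0.0]
ft_force: [0.4, -0.1, 0.7]
grip_width: 0.064
```

```bash
python3 - <<'E'
from h import *
go([.578,-.0375,.196],13.5)
s=camera('scene');w=camera('wrist')
f=lambda im,x,y,W,H,k:cv2.resize(im[y:y+H,x:x+W],None,fx=k,fy=k,interpolation=cv2.INTER_CUBIC)
a=f(s,225,170,100,150,4);b=f(w,220,200,200,150,2)
b=cv2.copyMakeBorder(b,0,300,0,0,cv2.BORDER_CONSTANT)
cv2.imwrite('pics/m5.png',np.hstack([a,b])[...,::-1])
E
```

```text
t 9.05 pos [ 0.5775 -0.0384  0.1968] yaw 13.49 tilt 0.03 | shift [0.03 0.03 0.03] turn z -0.01 w 0.064 F [ 0.4 -0.1  0.7]
```

View pics/m5.png

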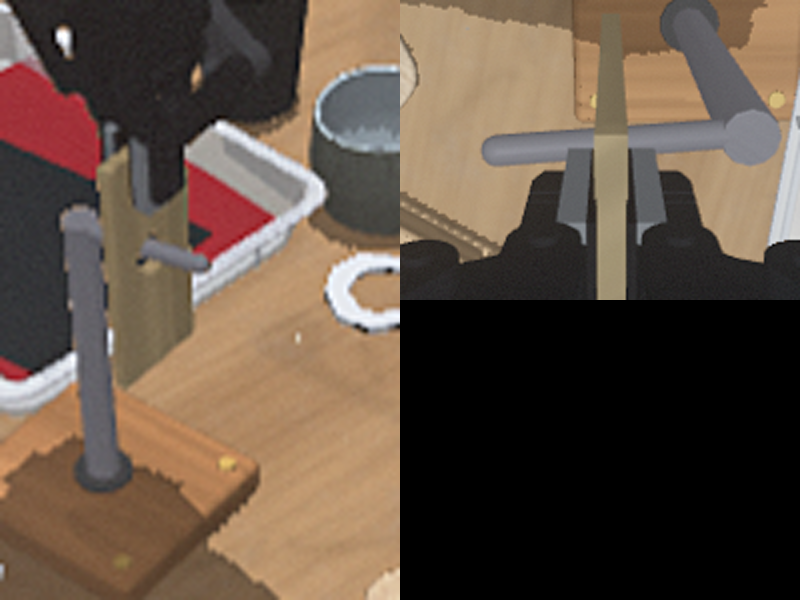

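The peg passes through the hole: it leaves the plate's front face at (150,255) in the crop and runs right to (205,265). Next I'll lower the plate onto the peg and let go.

move_arm(moves=[[[0,0,0.06],[0,0,0],0],[[0,0,0.06],[0,0,0],0],[[0,0,0],[0,0,0],0]])

```text
clock: 9.52
position: [0.5771, -0.0388, 0.194]
ee_rot: [0.619, 0.785, -0.0, 0.0]
ft_force: [-0.4, 0.2, -0.2]
grip_width: 0.067
```

move_arm(moves=[[[0,0,0],[0,0,0],0.12],[[0,0,0],[0,0,0],0.25],[[0,0,0],[0,0,0],0.35],[[0,0,0],[0,0,0],0.35]])

```text
clock: 10.02
position: [0.5773, -0.0387, 0.1941]
ee_rot: [0.619, 0.785, -0.0, 0.0]
ft_force: [-0.2, -0.3, 0.5]
grip_width: 0.348
```

move_arm(moves=[[[0,0,-0.4],[0,0,0],0.35],[[0,0,-0.7],[0,0,0],0.35],[[0,0,-1],[0,0,0],0.35],[[0,0,-0.7],[0,0,0],0.35],[[0,0,0],[0,0,0],0.5]])

```text
clock: 10.65
position: [0.578, -0.0386, 0.2659]
ee_rot: [0.619, 0.785, 0.001, 0.001]
ft_force: [-0.3, 0.3, -0.0]
grip_width: 0.494
```

```bash
python3 - <<'E'
from h import *
go([.4655,-.35,.24],5.6)
s=camera('scene');w=camera('wrist')
f=lambda im,x,y,W,H,k:cv2.resize(im[y:y+H,x:x+W],None,fx=k,fy=k,interpolation=cv2.INTER_CUBIC)
a=f(s,225,170,100,150,4)
cv2.imwrite('pics/m6.png',np.hstack([a,cv2.resize(w,None,fx=.625,fy=.625)[:, :].copy() if 0 else a[:, :0]])[...,::-1])
E
```

```text
t 10.65 pos [ 0.578  -0.0386  0.2659] yaw 13.47 tilt 0.17 | shift [-11.96  -5.69   1.03] turn z 7.87 w 0.494 F [-0.3  0.3 -0. ]
```

View pics/m6.png

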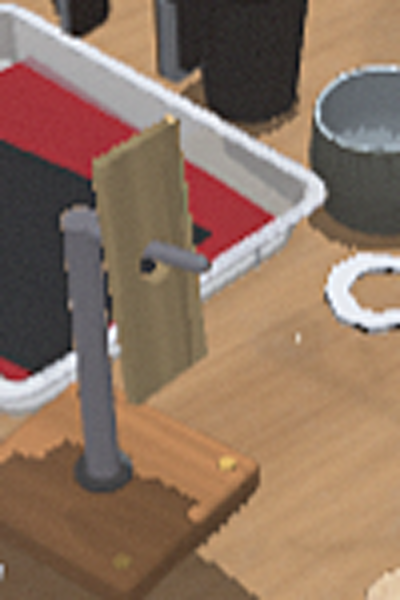

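The tally hangs freely on the peg, slightly tilted, and is clear of the gripper. On to the dial.

move_arm(moves=[[[-1,-0.5,0],[0,0,7.9],1],[[-1,-0.5,0],[0,0,0],1],[[-1,-0.5,0],[0,0,0],1],[[-1,-0.5,0],[0,0,0],1],[[-1,-0.5,0],[0,0,0],1]])

```text
clock: 11.38
position: [0.53, -0.1711, 0.263]
ee_rot: [0.672, 0.741, -0.0, -0.001]
ft_force: [-0.3, -0.5, 0.5]
grip_width: 0.999
```

move_arm(moves=[[[-1,-0.5,0],[0,0,0],1],[[-1,-0.5,0],[0,0,0],1],[[-1,-0.5,0],[0,0,0],1],[[-1,-0.5,0],[0,0,0],1],[[-1,-0.5,0],[0,0,0],1]])

```text
clock: 12.0
position: [0.4799, -0.3015, 0.2629]
ee_rot: [0.672, 0.741, -0.0, -0.001]
ft_force: [0.5, 0.3, 0.0]
grip_width: 1.005
```

move_arm(moves=[[[-1,-0.5,0.4],[0,0,0],1],[[-0.9,0,0.6],[0,0,0],1],[[0,0,0],[0,0,0],1],[[0,0,0],[0,0,0],1]])

```text
clock: 12.5
position: [0.4732, -0.3483, 0.2388]
ee_rot: [0.672, 0.741, 0.0, -0.0]
ft_force: [0.4, 1.1, 0.5]
grip_width: 0.999
```

```bash
python3 - <<'E'
from h import *
import json
go([.4655,-.3035,.24],5.6)
i=camera_info('wrist');w=camera('wrist');cv2.imwrite('pics/w3.png',w[...,::-1])
json.dump({k:np.array(v).tolist() for k,v in i.items()},open('w3.json','w'))
print('dial top',proj(i,[.4655,-.3035,.0995]).round(1),'shackle',proj(i,[.4962,-.2167,.107]).round(1))
E
```

```text
t 12.5 pos [ 0.4732 -0.3483  0.2388] yaw 5.62 tilt 0.06 | shift [ 1.81 -0.13 -0.05] turn z 0.02 w 0.999 F [0.4 1.1 0.5]
dial top [319.3 166.6] shackle [373.4  48.8]
```

View pics/w3.png

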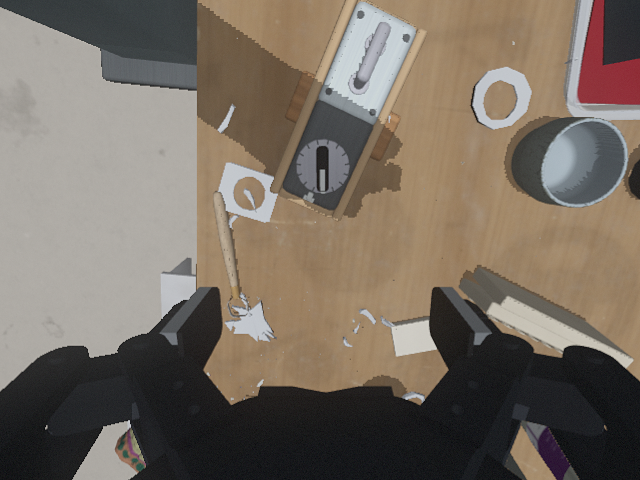

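Wrist view: dial bar vertical at about (322,168), white pointer end down at (322,180), index mark at (309,197), shackle bar from (383,27) to (362,82). I'll refine these numerically.

```bash
python3 - <<'E'
from h import *
import json
i=json.load(open('w3.json'));im=cv2.imread('pics/w3.png')
g=cv2.cvtColor(im,cv2.COLOR_BGR2GRAY)
for r in range(142,200,4): print(r,g[r,308:340].tolist())
print()
for r in range(16,100,8): print(r,[tuple(map(int,p)) [2] for p in im[r,355:395:1]])
E
```

```text
142 [71, 78, 95, 113, 123, 125, 129, 129, 122, 72, 106, 131, 130, 130, 128, 131, 129, 127, 121, 80, 95, 132, 132, 132, 129, 126, 120, 98, 76, 66, 69, 70]
146 [80, 123, 128, 126, 126, 126, 126, 128, 128, 125, 110, 64, 63, 44, 40, 45, 42, 57, 100, 122, 130, 129, 130, 131, 129, 128, 131, 126, 99, 82, 116, 124]
150 [124, 123, 124, 124, 124, 124, 125, 122, 68, 27, 33, 35, 38, 37, 34, 39, 38, 36, 36, 29, 71, 132, 129, 130, 130, 128, 130, 129, 128, 128, 127, 128]
154 [122, 122, 126, 123, 123, 123, 126, 121, 67, 28, 35, 33, 36, 40, 39, 36, 37, 38, 35, 28, 73, 131, 129, 128, 128, 127, 128, 127, 125, 127, 125, 127]
158 [121, 121, 121, 121, 123, 123, 125, 120, 68, 26, 32, 34, 39, 39, 37, 35, 38, 39, 34, 28, 72, 131, 127, 127, 127, 127, 130, 126, 124, 125, 126, 125]
162 [121, 121, 122, 123, 123, 122, 127, 119, 67, 30, 36, 36, 39, 34, 39, 39, 41, 35, 33, 31, 71, 131, 125, 125, 125, 125, 126, 124, 123, 124, 124, 125]
166 [121, 121, 121, 120, 122, 121, 125, 117, 67, 27, 32, 36, 39, 39, 36, 33, 40, 36, 33, 32, 72, 127, 125, 126, 125, 124, 126, 123, 122, 122, 123, 125]
170 [120, 119, 121, 120, 121, 1
[... 2712 characters left out ...]
, 202, 201, 199, 199, 199, 200, 202, 201, 200, 203, 205, 202, 201, 198, 197, 200, 198, 192, 186]
80 [85, 84, 87, 88, 96, 106, 120, 130, 138, 145, 144, 138, 126, 137, 184, 203, 202, 203, 202, 201, 199, 200, 200, 199, 201, 200, 203, 205, 203, 203, 200, 197, 199, 190, 161, 188, 182, 175, 162, 126]
88 [169, 109, 96, 89, 90, 107, 136, 169, 195, 189, 187, 183, 177, 188, 204, 203, 202, 201, 201, 201, 200, 202, 203, 204, 204, 202, 202, 199, 199, 202, 197, 192, 184, 179, 169, 143, 136, 176, 185, 191]
96 [204, 204, 204, 204, 202, 199, 202, 203, 202, 202, 204, 202, 202, 201, 201, 200, 200, 201, 204, 204, 204, 203, 202, 200, 199, 201, 200, 193, 188, 181, 174, 155, 129, 161, 182, 189, 191, 192, 193, 194]
```

move_arm(moves=[[[0.9,-0.08,0.5],[0,0,0],0.6],[[0.88,0,1],[0,0,0],0.6],[[0,0,1],[0,0,0],0.6],[[0,0,1],[0,0,0],0.6],[[0,0,1],[0,0,0],0.6]])

```text
clock: 13.18
position: [0.4672, -0.3043, 0.1266]
ee_rot: [0.671, 0.741, 0.0, 0.001]
ft_force: [-0.4, -0.6, 0.8]
grip_width: 0.597
```

move_arm(moves=[[[0,0,1],[0,0,0],0.6],[[0,0,0.6],[0,0,0],0.6],[[0,0,0.3],[0,0,0],0.6],[[0,0,0],[0,0,0],0.6]])

```text
clock: 13.68
position: [0.4669, -0.305, 0.0793]
ee_rot: [0.672, 0.741, 0.0, 0.0]
ft_force: [-0.0, -0.0, 0.4]
grip_width: 0.599
```

```bash
python3 -c "
from h import *
go([.4668,-.3042,.073],5.6)"
```

```text
t 13.68 pos [ 0.4669 -0.305   0.0793] yaw 5.59 tilt 0.01 | shift [0.03 0.   0.25] turn z -0.01 w 0.599 F [-0.  -0.   0.4]
```

move_arm(moves=[[[0,0,0.2],[0,0,0],0.6],[[0,0,0],[0,0,0],0.3],[[0,0,0],[0,0,0],0.15],[[0,0,0],[0,0,0],0.05],[[0,0,0],[0,0,0],0]], squeeze=40)

```text
clock: 14.3
position: [0.4666, -0.3053, 0.0744]
ee_rot: [0.672, 0.741, -0.0, 0.0]
ft_force: [-2.3, 1.7, 4.7]
grip_width: 0.112
```

move_arm(moves=[[[0,0,0],[0,0,0],0],[[0,0,0],[0,0,0],0],[[0,0,0],[0,0,0],0]])

```text
clock: 14.68
position: [0.4666, -0.3053, 0.0744]
ee_rot: [0.672, 0.741, -0.0, 0.0]
ft_force: [-3.5, 0.3, 5.0]
grip_width: 0.104
```

```bash
python3 -c "
from h import *
go([.4668,-.3042,.073],-18.4);print(get_obs()['torque'])"
```

```text
t 14.68 pos [ 0.4666 -0.3053  0.0744] yaw 5.56 tilt 0.02 | shift [ 0.04 -0.01  0.06] turn z 23.96 w 0.104 F [-3.5  0.3  5. ]
[0.14767499 0.66921705 0.00084912]
```

move_arm(moves=[[[0,0,0],[0,0,6],0],[[0,0,0],[0,0,6],0],[[0,0,0],[0,0,6],0],[[0,0,0],[0,0,6.5],0],[[0,0,0],[0,0,0],0]])

```text
clock: 15.3
position: [0.4666, -0.3053, 0.0744]
ee_rot: [0.814, 0.581, -0.0, 0.0]
ft_force: [-2.3, 0.8, 6.1]
grip_width: 0.111
```

```bash
python3 -c "
from h import *
go([.4668,-.3042,.073],-18.4);print(get_obs()['torque'])"
```

```text
t 15.3 pos [ 0.4666 -0.3053  0.0744] yaw -18.97 tilt 0.03 | shift [ 0.04 -0.01  0.06] turn z -0.57 w 0.111 F [-2.3  0.8  6.1]
[ 0.09901671  0.72417828 -0.04120612]
```

Now release, rise straight up and look from a little back along the lock.

move_arm(moves=[[[0,0,0],[0,0,0],0.15],[[0,0,0],[0,0,0],0.35],[[0,0,0],[0,0,0],0.6],[[0,0,-0.6],[0,0,0],0.6],[[0,0,-1],[0,0,0],0.6]])

```text
clock: 15.92
position: [0.4664, -0.3049, 0.1148]
ee_rot: [0.814, 0.581, -0.0, -0.0]
ft_force: [0.7, -0.3, 0.7]
grip_width: 0.598
```

move_arm(moves=[[[0,0,-1],[0,0,0],0.6],[[0,0,-1],[0,0,0],0.6],[[0,0,-1],[0,0,0],0.6],[[0,0,-1],[0,0,0],0.6],[[0,0,0],[0,0,0],0.6]])

```text
clock: 16.55
position: [0.4677, -0.3056, 0.2171]
ee_rot: [0.814, 0.581, 0.001, 0.002]
ft_force: [-0.1, 0.5, -0.3]
grip_width: 0.598
```

```bash
python3 - <<'E'
from h import *
import json
go([.4967,-.2172,.14],-18.4)
i=camera_info('wrist');w=camera('wrist');cv2.imwrite('pics/w4.png',w[...,::-1])
json.dump({k:np.array(v).tolist() for k,v in i.items()},open('w4.json','w'))
a=proj(i,[.4662,-.304,.0995]);b=proj(i,[.4967,-.2172,.107]);print(a,b)
c=((a+b)/2).astype(int);x=max(c[0]-100,0);y=max(c[1]-75,0);print(x,y)
cv2.imwrite('pics/m7.png',cv2.resize(w[y:y+150,x:x+200],None,fx=4,fy=4,interpolation=cv2.INTER_CUBIC)[...,::-1])
E
```

```text
t 16.55 pos [ 0.4677 -0.3056  0.2171] yaw -18.92 tilt 0.26 | shift [ 3.72 -0.02  3.08] turn z -0.52 w 0.598 F [-0.1  0.5 -0.3]
[319.97794151 227.53010481] [320.42398765  99.02166406]
220 88
```

View pics/m7.png

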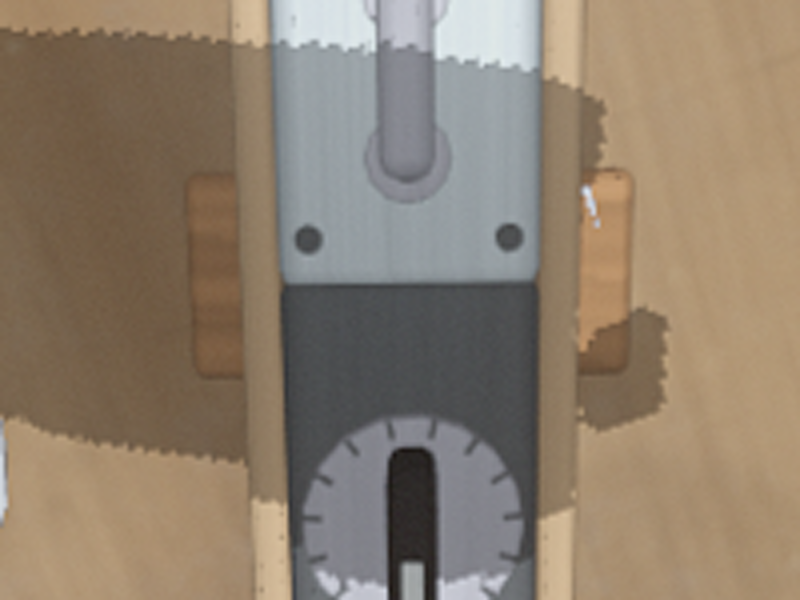

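The dial bar now lies along the lock's axis, with the white pointer on the index side. The shackle bar is vertical in the crop at column 406, with its near end at row 183.

```bash
python3 - <<'E'
from h import *
import json
i=json.load(open('w4.json'));im=cv2.imread('pics/w4.png')
g=cv2.cvtColor(im,cv2.COLOR_BGR2GRAY)
y=np.array([np.cos(np.radians(71.6)),np.sin(np.radians(71.6))])
e=plane(i,(321.5,133.5),.105)[:2];print('near end',e,'-> centre',e+y*.021)
m=(g[195:275,300:345]>140).astype(np.uint8);n,l,s,c=cv2.connectedComponentsWithStats(m)
print([(s[k].tolist(),(c[k]+[300,195]).round(1).tolist()) for k in range(1,n) if s[k][4]>8])
print('far-end scan col321',[int(v) for v in g[60:140:4,321]])
print('right of bar',[int(v) for v in im[105,308:336,2]])
E
```

```text
near end [ 0.49003164 -0.23870731] -> centre [ 0.49666027 -0.21878092]
[([0, 35, 17, 15, 138], [309.2, 236.8]), ([0, 34, 45, 46, 946], [321.9, 260.7]), ([29, 36, 16, 14, 137], [336.0, 236.3])]
far-end scan col321 [223, 224, 169, 189, 193, 195, 194, 195, 196, 197, 137, 137, 137, 139, 137, 136, 137, 132, 99, 139]
right of bar [156, 156, 152, 156, 156, 150, 117, 120, 127, 131, 136, 137, 135, 137, 137, 138, 134, 130, 125, 117, 127, 156, 155, 155, 154, 156, 154, 154]
```

move_arm(moves=[[[1,-0.05,0],[0,0,0],0.6],[[1,0,0],[0,0,0],0.6],[[1,0,0],[0,0,0],0.6],[[0.7,0,0.4],[0,0,0],0.6],[[0,0,1],[0,0,0],0.6]])

```text
clock: 17.23
position: [0.4963, -0.2158, 0.1787]
ee_rot: [0.813, 0.582, 0.0, 0.001]
ft_force: [1.0, 0.4, -0.6]
grip_width: 0.601
```

move_arm(moves=[[[0,0,1],[0,0,0],0.6],[[0,0,1],[0,0,0],0.6],[[0,0,1],[0,0,0],0.6],[[0,0,0.6],[0,0,0],0.6],[[0,0,0],[0,0,0],0.6]])

```text
clock: 17.85
position: [0.4947, -0.217, 0.0878]
ee_rot: [0.814, 0.581, -0.001, -0.001]
ft_force: [0.2, 0.2, 0.3]
grip_width: 0.598
```

```bash
python3 -c "
from h import *
go([.4965,-.218,.082],-18.6)"
```

```text
t 17.85 pos [ 0.4947 -0.217   0.0878] yaw -18.93 tilt 0.13 | shift [-0.01  0.08  0.23] turn z -0.33 w 0.598 F [0.2 0.2 0.3]
```

move_arm(moves=[[[0,0.06,0.22],[0,0,-0.3],0.6],[[0,0,0],[0,0,0],0.3],[[0,0,0],[0,0,0],0.15],[[0,0,0],[0,0,0],0.05],[[0,0,0],[0,0,0],0]], squeeze=60)

```text
clock: 18.48
position: [0.4968, -0.2178, 0.084]
ee_rot: [0.812, 0.583, -0.0, 0.0]
ft_force: [-3.6, 1.3, 6.4]
grip_width: 0.101
```

move_arm(moves=[[[0,0,0],[0,0,0],0],[[0,0,0],[0,0,0],0],[[0,0,0],[0,0,0],0]])

```text
clock: 18.85
position: [0.4968, -0.2177, 0.084]
ee_rot: [0.812, 0.583, -0.0, 0.0]
ft_force: [-4.6, 0.9, 5.5]
grip_width: 0.103
```

move_arm(moves=[[[0,0,-0.2],[0,0,0],0],[[0,0,-0.2],[0,0,0],0],[[0,0,-0.2],[0,0,0],0],[[0,0,0],[0,0,0],0]])

```text
clock: 19.35
position: [0.4972, -0.2178, 0.0992]
ee_rot: [0.812, 0.583, 0.0, 0.0]
ft_force: [-1.5, 0.7, 1.4]
grip_width: 0.1
```

move_arm(moves=[[[0,0,-0.15],[0,0,0],0],[[0,0,-0.15],[0,0,0],0],[[0,0,-0.15],[0,0,0],0],[[0,0,-0.15],[0,0,0],0],[[0,0,0],[0,0,0],0]])

```text
clock: 19.98
position: [0.497, -0.2179, 0.1138]
ee_rot: [0.812, 0.583, 0.0, 0.0]
ft_force: [-0.0, 0.0, -4.2]
grip_width: 0.1
```

move_arm(moves=[[[0,0,-0.4],[0,0,0],0],[[0,0,-0.6],[0,0,0],0],[[0,0,-0.8],[0,0,0],0],[[0,0,-0.8],[0,0,0],0],[[0,0,-0.8],[0,0,0],0]])

```text
clock: 20.6
position: [0.4971, -0.2177, 0.2004]
ee_rot: [0.812, 0.583, 0.0, 0.001]
ft_force: [0.7, 0.3, -3.4]
grip_width: 0.101
```

move_arm(moves=[[[0,0,-0.7],[0,0,0],0],[[0,0,-0.3],[0,0,0],0],[[0,0,0],[0,0,0],0],[[0,0,0],[0,0,0],0]])

```text
clock: 21.1
position: [0.4965, -0.2176, 0.2228]
ee_rot: [0.812, 0.583, -0.0, -0.001]
ft_force: [-0.8, -0.5, -3.8]
grip_width: 0.105
```

```bash
python3 - <<'E'
from h import *
go([.4968,-.2178,.22],-18.6);print(get_obs()['torque'])
S=camera_info('scene');s=camera('scene');t=camera('top');cv2.imwrite('pics/s8.png',s[...,::-1]);cv2.imwrite('pics/t8.png',t[...,::-1])
f=lambda im,x,y,W,H,k:cv2.resize(im[y:y+H,x:x+W],None,fx=k,fy=k,interpolation=cv2.INTER_CUBIC)
print(proj(S,[.4968,-.2178,.22]))
cv2.imwrite('pics/m8.png',f(s,190,150,260,195,3)[...,::-1])
E
```

```text
t 21.1 pos [ 0.4965 -0.2176  0.2228] yaw -18.63 tilt 0.07 | shift [-0.    0.01  0.11] turn z -0.03 w 0.105 F [-0.8 -0.5 -3.8]
[ 0.0743643  -0.01968864 -0.02054329]
[375.37702414 188.79098327]
```

View pics/m8.png

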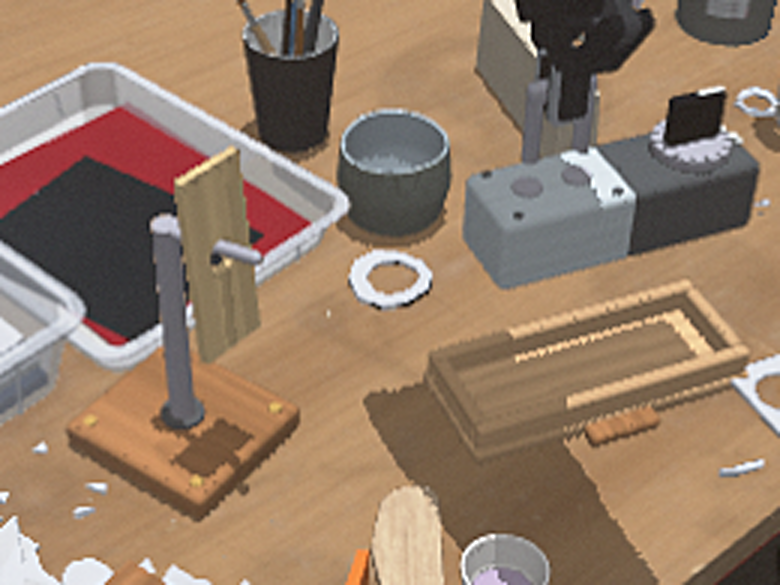

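The lock hangs level from its drawn-out shackle above the empty cradle, and the tally hangs on its peg. I'll make a quick numeric check, then hand in.

```bash
python3 - <<'E'
from h import *
S=camera_info('scene')
y=np.array([.3157,.9489,0]);x=np.array([.9489,-.3157,0])
for z in (.115,.125,.149):
    o=np.array([.4967,-.2177,0])-y*.042; print(z,proj(S,o+y*.086-x*.028+[0,0,z]).round(1),'seen',(190+505/3,150+285/3))
a,b=cv2.imread('pics/scene0.png'),cv2.imread('pics/s8.png')
d=cv2.absdiff(a,b).max(2)
print('cup diff',d[325:370,338:378].mean(),'rib',d[310:357,312:340].mean(),'orange',d[330:405,298:316].mean())
a,b=cv2.imread('pics/top0.png'),cv2.imread('pics/t8.png');d=cv2.absdiff(a,b).max(2)
print('top cup',d[306:336,286:316].mean(),'rib',d[266:308,280:318].mean())
o=get_obs();print(o['clock'],o['position'].round(4),np.abs(o['joint_velocities']).max())
hand_in()
E
```

```text
0.115 [355.1 252.4] seen (358.33333333333337, 245.0)
0.125 [355.5 248.1] seen (358.33333333333337, 245.0)
0.149 [356.4 237.5] seen (358.33333333333337, 245.0)
cup diff 28.226111111111113 rib 14.265197568389057 orange 8.185925925925925
top cup 19.86111111111111 rib 8.028822055137844
21.2 [ 0.4965 -0.2176  0.2228] 0.003115139062373461
the job is handed in; nothing more can be done
```

```bash
python3 - <<'E'
import cv2
for A,B,bx in (('scene0','s8',{'cup':(338,325,40,45),'rib':(312,310,28,47)}),('top0','t8',{'cup':(286,306,30,30),'rib':(280,266,38,42)})):
    a,b=cv2.imread(f'pics/{A}.png'),cv2.imread(f'pics/{B}.png')
    for n,(x,y,w,h) in bx.items():
        r=cv2.matchTemplate(b[y-15:y+h+15,x-15:x+w+15],a[y:y+h,x:x+w],cv2.TM_CCOEFF_NORMED);_,m,_,p=cv2.minMaxLoc(r);print(A,n,m,p[0]-15,p[1]-15)
E
```

```text
scene0 cup 0.7299598455429077 0 0
scene0 rib 0.9141998291015625 0 0
top0 cup 0.7242240905761719 -1 0
top0 rib 0.8690130710601807 0 0
```

The job is done and handed in at 21.2 s of the 64 s allowed, with no verdict reported.

**What I did:** I took the tally from its rack and hung it on the peg, about 30 mm in from the tip, then let go. I turned the dial one click clockwise. The shackle then slid up without lifting the lock until its stop. I lifted the lock, which now hangs from the shackle.

**Last checks:**
- **Tally:** the last picture shows it hanging on the peg, tilted slightly, with nothing touching it.
- **Dial:** a wrist view after the turn showed the pointer bar in line with the lock's axis, on the index side. I did not see the pointer and the index mark together in that crop.
- **Lock:** it hangs level and still. The wrist force is -3.8 N, which fits its weight. Its underside is at about 125 mm by the arm's pose. The corner in the picture fits about 130 mm, a few mm of disagreement, and both are above the required 100 mm.
- **Egg cup and rib:** a plain image difference, made just before handing in, was large at the cup (28 grey levels). I did not resolve it until after handing in. Matching the before and after pictures then showed both unmoved, to within 1 pixel. The match score at the cup was only 0.73, probably because of the lifted lock's and arm's shadow.

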